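# Clip the glass core tube into the sloping holder

## Robot

A 6-joint arm with a two-finger parallel gripper is mounted at the origin on the work surface. World frame = base frame: x ahead of the robot, y to its left, z up, the work surface at z = 0. Lengths are in m, angles in rad, forces in N, time in s.
With the tool pointing down it reaches from about 0.275 to 0.975 m from the base axis. Payload 8.4 kg.
Tool frame: the origin (TCP) lies at the very end of the fingers, on their centre line; the grasp point (between the pads) lies 19 mm behind it (bot.grip_point_offset is the distance from the TCP to the grasp point, in m); z points along the fingers, y is the line along which they close (so a half turn about z gives the same grasp; the last joint's range is limited). The gripper opens to 92 mm and grips with 3 to 60 N. Pads are 20 mm wide; open, the fingers measure 128 mm over their backs; the gripper's body (75 mm by 189 mm) begins 69 mm behind the grasp point.
Start: joints at [1.105, 0.353, 1.633, -0, 1.155, -0.002], TCP at [0.28, 0.559, 0.215] pointing down, gripper open.
Joint ranges: [-2.63, 2.63], [-0.92, 2.1], [0.06, 2.66], [-1.3, 4.44], [0, 2.69], [-3.02, 3.02]. Speed limits (rad/s): [2.22, 2.22, 2.79, 3.14, 3.14, 3.14].

## Interface

Orientations are given as a rotation vector (axis times angle).
In Python, from station import bot, eyes, job gives the robot as it stands. The module is installed in compiled form; this text tells all that it offers.
- The arm moves only by the tool arm_command, never from a script. Its argument "commands" is a list of rows, each a list of 6 numbers: the shift along the tool's x, y, z in m, then the turn, a rotation vector about the tool's x, y, z in rad. In form: [[tx, ty, tz, rx, ry, rz], ...]. A call has 1 to 20 rows; each row shifts and turns the commanded pose from where the row before left it, along the tool's axes as they then stand; what a row does not reach is not made up. A row lasts 1/8 s, in which the tool goes at most 62.5 mm and 10.7 degrees, less where a joint would pass 70% of its speed; a pose out of reach is approached as far as the arm can. A call with a gripper value outside its range is refused whole. "jaw" is the finger opening in m, from 0 to 0.0919, set as the call begins (left out, the last holds). The fingers move at their own pace and stop on an object; the grip force is fixed at half the most. Time passes only in rows, so rows that do not move let the fingers close. It gives the time, the measured TCP pose, the force, the opening and the grip force at its end, in the units of the state.
- bot.state(): the state, without advancing time (a new reading comes with each control period).
- eyes.get_image(name): name is "scene" or "top" or "wrist"; returns the picture (420x560x3 uint8, red, green, blue); there is no depth.
- eyes.camera_info(name): a dict with "intrinsics" (3x3 intrinsics, pixels), "k1" (the pictures are not rectified: a ray, as slopes to the right and down, at radius r is drawn at 1 + k1 r^2 times it, then the intrinsics apply), "world_to_cam" (4x4, takes a point from world to camera coordinates); the wrist camera has in their place "mount" (4x4, takes a point from camera to tool coordinates, whose origin is the TCP and whose axes are the flange's). Camera axes: x right, y down, z forward; pixel columns grow to the right and rows downward; lengths in m; the calibration is good to about 2 mm. A picture is of the moment at which its call begins: read the wrist's pose just before it. camera_info takes no time and is no camera call.
- job.sign_off(): hands the job in; it is judged then, once.
The state is a dict: "time": time; "qpos": joint angles; "qd": joint speeds; "joint_efforts": joint torques, N m; "tool_pos": TCP position; "orientation": TCP orientation; "contact_force": force on the tool from outside, world axes, zero at the start; "wrist_torque": the same for the moment, N m; "gripper_width": finger opening in m; "grasp_force": force on a finger pad.
Only numpy, scipy, OpenCV 4.12 (cv2) and the standard library are available. Lean on these libraries where they do the work, as an engineer would, in place of code of your own. Each camera call takes 0.05 s, during which the arm holds its last target. There are 200 camera calls.

## Task

Take the longer of the two capped glass core tubes out of the rack and press it into the sloping holder, cap end uppermost, so that it snaps fully home past the sprung jaws of both clips and its lower end rests against the foot stop. The glass is thin: grip it as lightly as you can and press it home gently, by feel, so that it does not crack. Leave everything else on the bench as it is.

Things in the scene. Friction and masses are not known exactly. Their poses are not given: they have to be found in the camera images.
- tube: the long capped glass tube with a grey rock core: 160 mm long in all, glass 24 mm in diameter, white cap 28 mm in diameter on the last 22 mm of its +x end. Origin on its axis at mid-length; x runs along the axis towards the cap. Starts in either groove of the rack. 0.08 to 0.15 kg. The glass cracks if both pads together squeeze it with over 70 N or its contacts with the holder add up to over 45 N
- foot (a point): centre of the tube's uncapped flat end face, 80 mm from its origin along its -x
- rack: fixed grey plastic rack, 100 x 170 mm, base plate 6 mm thick; origin under its centre. Two grooves along its x at y = +45 and -45 mm, in two crossbars 12 mm wide at x = -30 and +30 mm, bar tops 25 mm and groove cheeks 35 mm above the table; a tube lies in it with its axis 37 mm above the table, cap towards +x (roughly at the robot), free all round between the bars (48 mm)
- stand: fixed foot of the sloping holder: dark steel base 220 x 110 x 12 mm, origin under its centre; the holder rises towards its +x, which points roughly at the robot
- cradle: sloping upper part of the holder. Origin: where the origin of a fully seated tube lies, 98 mm above the table; x runs along the seated tube, rising at 30 degrees, away from the foot stop; z is square to the slope, out of the clips' mouths (leaning to the stand's -x). Clips at x = -42 and +42 mm; the 70 mm between them is free on both sides, down to a spine plate at z = -32 mm
- clip_low (a point): axis of the seat in the lower fork clip (cradle x = -42 mm). Clip: 14 mm wide; seat floor 12 mm below the axis; on +y a rigid prong, inner face 12.7 mm off, straight to z = 11 mm, then flared out to z = 31 mm; on -y a sprung hinged jaw whose nose closes over the seated tube, with a sloping lead-in from z = 30 mm. Mouth 36 mm wide at z = 30 mm, its middle at y = +2 mm
- clip_high (a point): the same for the upper clip (cradle x = +42 mm). A 24 mm tube touches the lead-ins with its axis at about z = 20 mm; snapping it past both jaws takes about 6 to 11 N in all, along the cradle's -z
- stop (a point): the point on the foot stop's face where the centre of the tube's lower end rests when seated (cradle x = -80, y = 0, z = 0 mm); the stop is a plate 36 mm wide that reaches up to cradle z = 30 mm, facing the cradle's +x
- jaw_low (a joint): sprung jaw of the lower clip, rad: 0 shut (as it stands at rest), positive when pushed aside; about 0.16 as the tube passes
- jaw_high (a joint): sprung jaw of the upper clip, the same
- short_tube: bystander: the shorter capped glass tube, 100 mm long, 24 mm in diameter, in the other groove of the rack; origin on its axis at mid-length
- dropper: bystander: small amber dropper bottle, 32 mm in diameter, 75 mm tall; origin under its centre, standing between rack and holder
- dish: bystander: glass dish, 90 mm in diameter, 16 mm high
- jar: bystander: jar, 68 mm in diameter, 90 mm high
- mug: bystander: white mug, 82 mm in diameter, 95 mm high
- figurine: bystander: copper figurine, 48 mm in diameter, 126 mm high
- mouse: bystander: black computer mouse, 34 mm high
- screwdriver: bystander: screwdriver lying on the table
Mind the look-alikes: they are no part of the job. Leave any purple or yellow look-alike of the tube alone.

How it is judged:
On the way:
1. the long tube is lifted clear of the rack (height (world z) of tube above 0.07 m and contact force between tube and rack below 0.01 N), for 0.1 s.
At the end, for the whole second after the job is handed in: The long tube sits in the holder: its middle within 3 mm of the seat axis in the cradle's y and z, its axis within 0.05 rad of the cradle's, its uncapped lower end within 4 mm of the foot stop along the slope, both jaws shut over it again (under 0.06 rad), at rest (z of tube in the frame of cradle between -0.003 and 0.003 m and y of tube in the frame of cradle between -0.003 and 0.003 m and x of foot in the frame of cradle between -0.084 and -0.076 m and angle between the x axis of tube and the x axis of cradle, either way round below 0.05 rad and value of joint each of jaw_low, jaw_high below 0.06 rad and linear speed of tube below 0.01 m/s and angular speed of tube below 0.1 rad/s); the robot touches nothing.
It fails at once if the tube is squeezed: finger forces on it add up to more than 70 N (two pads together) (contact force between tube and the fingers above 70 N).
It fails at once if the tube is pressed against the holder with more than 45 N (its contact forces added up) (contact force between tube and stand above 45 N).
It fails at once if another thing on the bench is disturbed: moved by more than 20 mm (distance of any of short_tube, dropper, dish, jar, mug, figurine, mouse, screwdriver from where it was at the start of the episode above 0.02 m).
It also fails if it takes over 61 s, if anything falls off the work surface, if the arm or the gripper's body presses on something with over 40 N, if the wrist force passes 120 N, or if a joint passes its speed limit or range.

## Working session

There is one attempt and no reset: what is moved stays moved. The work goes in short steps, Python scripts to look and compute and a tool call to move; the robot and the scene stay as the last step left them, time stands still between calls to the robot, and variables do not carry over. Pictures are saved under pics/ and viewed, at most 10 in all, crops included, and the job is handed in when it is done.

Besides the shell and the picture viewer there is one more tool, called by a JSON object that holds its "name" and its "arguments", one argument or row to a line. arm_command: Moves the arm, as the interface text tells. Its arguments: {"type":"object","properties":{"commands":{"type":"array","items":{"type":"array","items":{"type":"number"}}},"jaw":{"type":"number"}},"required":["commands"]}

```bash
mkdir -p pics
python3 - <<'E'
from station import bot,eyes,job
import cv2,numpy as np
for n in("scene","top"):
    im=eyes.get_image(n); cv2.imwrite(f"pics/{n}.png",im[:,:,::-1]); 
    i=eyes.camera_info(n); print(n,np.round(i["intrinsics"],1).tolist(),i["k1"],np.round(i["world_to_cam"],3).tolist())
i=eyes.camera_info("wrist");print(i)
print(bot.state(),bot.grip_point_offset)
E
```

```text
scene [[525.5, 0.0, 280.0], [0.0, 525.5, 205.1], [0.0, 0.0, 1.0]] -0.12430304507550874 [[-0.803, 0.596, 0.023, 0.412], [0.328, 0.472, -0.818, -0.074], [-0.499, -0.649, -0.574, 1.703], [0.0, 0.0, 0.0, 1.0]]
top [[384.7, 0.0, 281.4], [0.0, 384.7, 214.5], [0.0, 0.0, 1.0]] -0.07143868647953083 [[-0.012, -1.0, -0.02, 0.027], [-0.998, 0.014, -0.065, 0.51], [0.065, 0.019, -0.998, 1.208], [0.0, 0.0, 0.0, 1.0]]
{'intrinsics': array([[315.23320641,   0.        , 281.22081205],
       [  0.        , 315.23320641, 209.94908698],
       [  0.        ,   0.        ,   1.        ]]), 'k1': -0.026366023317437502, 'mount': array([[-3.67594291e-04, -9.54149348e-01, -2.99330730e-01,
         8.48530690e-02],
       [ 9.99999786e-01, -5.12617206e-04,  4.05969549e-04,
         2.92548760e-04],
       [-5.40797663e-04, -2.99330516e-01,  9.54149333e-01,
        -1.69040018e-01],
       [ 0.00000000e+00,  0.00000000e+00,  0.00000000e+00,
         1.00000000e+00]])}
{'time': 0.1, 'qpos': array([ 1.10458249e+00,  3.53579289e-01,  1.63405122e+00,  9.15633674e-06,
        1.15521300e+00, -2.42370303e-03]), 'qd': array([-0.00229804,  0.0004838 , -0.00208027,  0.00239311, -0.00104084,
        0.00046917]), 'joint_efforts': array([ 9.97233328e-04, -5.94895041e+01, -3.34935379e+01,  6.99399551e-02,
        1.81632978e-02,  2.83502033e-05]), 'tool_pos': array([0.27939748, 0.55857194, 0.21394218]), 'orientation': array([-7.21944883e-01, -3.05720795e+00,  1.90789839e-03]), 'contact_force': array([0.67510564, 0.44084085, 1.25434915]), 'wrist_torque': array([ 0.06240369, -0.00681154, -0.00503465]), 'grasp_force': 0.0, 'gripper_width': 0.09193647649884168} 0.0187
```

View pics/scene.png

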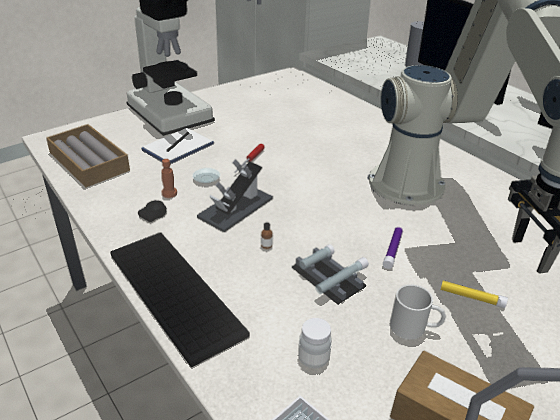

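View pics/top.png

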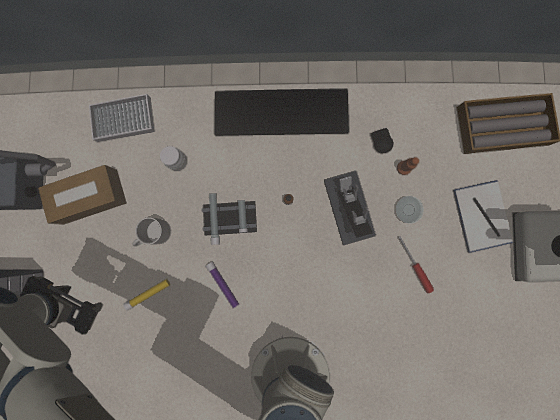

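The scene view shows the long tube with its cap at (357,265) in the rack, nearest the mug. The top view shows the long tube from (213,193) to its cap end at (214,243). The rack is around (230,217), the dropper at (288,199), and the stand has corners near (324,178), (354,171), (375,236) and (343,244).

```bash
cat > h.py <<'E'
import numpy as np,cv2
from scipy.spatial.transform import Rotation as R
from station import bot,eyes,job
def cam(n,st=None):
    i=eyes.camera_info(n);K=np.array(i["intrinsics"])
    if n!="wrist": T=np.linalg.inv(i["world_to_cam"])
    else:
        T=np.eye(4);T[:3,:3]=R.from_rotvec(st["orientation"]).as_matrix();T[:3,3]=st["tool_pos"];T=T@i["mount"]
    return K,np.array([i["k1"],0,0,0,0.]),T
def ray(c,px):
    K,d,T=c
    u=cv2.undistortPoints(np.array(px,float).reshape(-1,1,2),K,d).reshape(-1,2)
    return T[:3,3],np.c_[u,np.ones(len(u))]@T[:3,:3].T
def onz(c,px,z):
    o,v=ray(c,px);return o+v*((z-o[2])/v[:,2])[:,None]
def proj(c,P):
    K,d,T=c;W=np.linalg.inv(T)
    return cv2.projectPoints(np.array(P,float).reshape(-1,3),cv2.Rodrigues(W[:3,:3])[0],W[:3,3],K,d)[0].reshape(-1,2)
def snap(n,f):
    st=bot.state();im=eyes.get_image(n);cv2.imwrite(f"pics/{f}.png",im[:,:,::-1]);np.save(f"pics/{f}.npy",np.r_[st["tool_pos"],st["orientation"]])
    return im,cam(n,st)
def load(f):
    a=np.load(f"pics/{f}.npy");return cam("wrist",dict(tool_pos=a[:3],orientation=a[3:]))
def goto(p,x=None,z=(0,0,-1)):
    "shift (tool axes) and rotvec from the present pose to TCP p, tool z along z, tool x along x"
    st=bot.state();M=R.from_rotvec(st["orientation"]).as_matrix()
    z=np.array(z,float);z/=np.linalg.norm(z);x=np.array(x,float);x-=z*(x@z);x/=np.linalg.norm(x)
    N=np.c_[x,np.cross(z,x),z]
    return M.T@(np.array(p)-st["tool_pos"]),R.from_matrix(M.T@N).as_rotvec()
E
python3 - <<'E'
from h import *
np.set_printoptions(precision=3,suppress=True)
c=cam("top")
print(onz(c,[(213,193),(214,243)],.037)); print(onz(c,[(203,204),(256,201),(257,234),(203,237)],.006))
s=onz(c,[(324,178),(354,171),(375,236),(343,244)],.012);print(s,s.mean(0)); print(np.linalg.norm(np.diff(s,axis=0),axis=1))
print(onz(c,[(288,199)],.07), R.from_rotvec(bot.state()["orientation"]).as_matrix())
E
```

```text
[[0.58  0.236 0.037]
 [0.423 0.233 0.037]]
[[0.549 0.275 0.006]
 [0.556 0.102 0.006]
 [0.45  0.1   0.006]
 [0.442 0.275 0.006]]
[[ 0.627 -0.118  0.012]
 [ 0.648 -0.215  0.012]
 [ 0.438 -0.276  0.012]
 [ 0.414 -0.174  0.012]] [ 0.532 -0.196  0.012]
[0.099 0.219 0.105]
[[ 0.554 -0.001  0.07 ]] [[-0.894  0.447 -0.001]
 [ 0.447  0.894 -0.001]
 [ 0.    -0.001 -1.   ]]
```

{"name": "arm_command", "arguments": {
  "commands": [
    [-0.0402,-0.0233,0.0033,0,0,0],
    [-0.0402,-0.0233,0.0033,0,0,0],
    [-0.0402,-0.0233,0.0033,0,0,0],
    [-0.0402,-0.0233,0.0033,0,0,0],
    [-0.0402,-0.0233,0.0033,0,0,0],
    [-0.0402,-0.0233,0.0033,0,0,0],
    [-0.0402,-0.0233,0.0033,0,0,0],
    [-0.0402,-0.0233,0.0033,0,0,0],
    [-0.0402,-0.0233,0.0033,0,0,0],
    [0,0,0,0,0,-0.155],
    [0,0,0,0,0,-0.155],
    [0,0,0,0,0,-0.155],
    [0,0,0,0,0,0],
    [0,0,0,0,0,0]
  ],
  "jaw": 0.07
}}

```text
time: 1.85
tool_pos: [0.5093, 0.2096, 0.1848]
orientation: [-0.003, -3.141, 0.0]
contact_force: [-0.5, 0.3, -0.8]
gripper_width: 0.0698
grasp_force: 0.0
```

Run:
```python
from h import *
np.set_printoptions(precision=4,suppress=True)
im,c=snap("wrist","w1"); print(bot.state()["tool_pos"],R.from_rotvec(bot.state()["orientation"]).as_matrix(),bot.state()["time"],bot.state()["contact_force"])
```

```text
[0.5093 0.2096 0.1848] [[-1.      0.0014 -0.0002]
 [ 0.0014  1.     -0.0001]
 [ 0.0002 -0.0001 -1.    ]] 1.9 [-0.8773  0.7558 -0.1449]
```

View pics/w1.png

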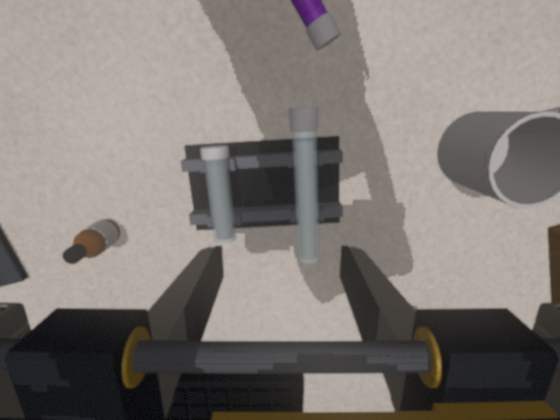

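The wrist view shows the long tube upright in the picture, cap end at (304,108) and foot at (309,262). The short tube is to its left, with its cap at (215,153), and the dropper is at (92,242).

Run:
```python
from h import *
np.set_printoptions(precision=4,suppress=True)
im=cv2.imread("pics/w1.png");g=cv2.GaussianBlur(cv2.cvtColor(im,6),(3,3),0).astype(int);c=load("w1")
pts=[]
for r in range(172,204,6):
    row=g[r,280:335];d=np.diff(row);l=280+d[:30].argmax()+.5+.5;rr=280+25+d[25:].argmin()+1.;pts.append(((l+rr)/2,r));print(r,l,rr)
P=onz(c,pts,.037);print(P)
for col in(300,304,308):
    d=np.diff(g[95:125,col]);print("cap",col,95+np.abs(d).argmax()+1,np.abs(d).max(), g[98:118,col])
for col in(304,308,312):
    d=np.diff(g[250:275,col]);print("foot",250+np.abs(d).argmax()+1,g[250:272,col])
print(onz(c,[(304,108),(309,262)],.037))
```

```text
172 294.0 317.0
178 295.0 317.0
184 295.0 318.0
190 295.0 318.0
196 296.0 317.0
202 296.0 318.0
[[0.4836 0.2345 0.037 ]
 [0.4898 0.2352 0.037 ]
 [0.4961 0.2358 0.037 ]
 [0.5024 0.236  0.037 ]
 [0.5088 0.2361 0.037 ]
 [0.5153 0.2368 0.037 ]]
cap 300 106 2 [123 123 123 123 123 124 124 124 122 121 122 123 124 124 124 124 124 124
 124 124]
cap 304 108 2 [123 124 124 124 124 124 123 122 121 122 124 125 126 126 126 126 126 126
 126 126]
cap 308 100 1 [124 124 125 126 126 126 126 125 125 124 125 126 126 126 126 126 126 126
 126 126]
foot 263 [132 132 132 132 132 132 133 134 137 141 145 145 141 135 130 129 129 130
 129 128 127 128]
foot 263 [137 137 137 137 137 137 137 138 140 143 146 148 145 139 134 130 129 128
 127 126 125 125]
foot 263 [133 133 133 132 133 133 133 134 137 141 144 144 141 135 130 128 127 128
 128 127 126 126]
[[0.4215 0.2319 0.037 ]
 [0.5847 0.2405 0.037 ]]
```

{"name": "arm_command", "arguments": {
  "commands": [
    [0.007,0.0264,0,0,0,-0.055],
    [0,0,0.04,0,0,0],
    [0,0,0.04,0,0,0],
    [0,0,0.04,0,0,0],
    [0,0,0.02,0,0,0],
    [0,0,0.015,0,0,0],
    [0,0,0.01,0,0,0],
    [0,0,0,0,0,0],
    [0,0,0,0,0,0]
  ],
  "jaw": 0.05
}}

```text
time: 3.02
tool_pos: [0.5029, 0.2362, 0.0206]
orientation: [-0.088, 3.139, 0.001]
contact_force: [-0.5, 0.2, -0.5]
gripper_width: 0.0499
grasp_force: 0.0
```

{"name": "arm_command", "arguments": {
  "commands": [
    [0,0,0,0,0,0],
    [0,0,0,0,0,0],
    [0,0,0,0,0,0],
    [0,0,0,0,0,0]
  ],
  "jaw": 0.0245
}}

```text
time: 3.52
tool_pos: [0.5023, 0.236, 0.02]
orientation: [-0.088, 3.14, 0.0]
contact_force: [0.4, -1.2, 0.4]
gripper_width: 0.0246
grasp_force: 0.0
```

{"name": "arm_command", "arguments": {
  "commands": [
    [0,0,0,0,0,0],
    [0,0,0,0,0,0],
    [0,0,0,0,0,0]
  ],
  "jaw": 0.0235
}}

```text
time: 3.9
tool_pos: [0.5024, 0.236, 0.0199]
orientation: [-0.088, 3.14, 0.0]
contact_force: [-0.3, -0.6, 1.7]
gripper_width: 0.0235
grasp_force: 10.0
```

{"name": "arm_command", "arguments": {
  "commands": [
    [0,0,0,0,0,0],
    [0,0,0,0,0,0]
  ],
  "jaw": 0.0229
}}

```text
time: 4.15
tool_pos: [0.5024, 0.236, 0.0199]
orientation: [-0.088, 3.14, 0.0]
contact_force: [-0.4, 0.7, 1.9]
gripper_width: 0.0235
grasp_force: 27.6
```

{"name": "arm_command", "arguments": {
  "commands": [
    [0,0,-0.01,0,0,0],
    [0,0,-0.03,0,0,0],
    [0,0,-0.04,0,0,0],
    [0,0,-0.04,0,0,0],
    [0,0,-0.04,0,0,0],
    [0,0,-0.04,0,0,0],
    [0,0,0,0,0,0],
    [0,0,0,0,0,0]
  ]
}}

```text
time: 5.15
tool_pos: [0.5017, 0.2357, 0.2194]
orientation: [0.088, -3.14, 0.001]
contact_force: [-0.8, 0.9, -2.0]
gripper_width: 0.0231
grasp_force: 27.6
```

{"name": "arm_command", "arguments": {
  "commands": [
    [-0.0044,-0.0454,-0.0071,0,0,0],
    [-0.0044,-0.0454,-0.0071,0,0,0],
    [-0.0044,-0.0454,-0.0071,0,0,0],
    [-0.0044,-0.0454,-0.0071,0,0,0],
    [-0.0044,-0.0454,-0.0071,0,0,0],
    [-0.0044,-0.0454,-0.0071,0,0,0],
    [-0.0044,-0.0454,-0.0071,0,0,0],
    [0,0,0,0,0,-0.106],
    [0,0,0,0,0,-0.107],
    [0,0,0,0,0,0],
    [0,0,0,0,0,0]
  ],
  "jaw": 0.0233
}}

```text
time: 6.52
tool_pos: [0.5505, -0.0794, 0.2686]
orientation: [0.418, -3.112, -0.001]
contact_force: [-0.5, 0.3, -0.1]
gripper_width: 0.0236
grasp_force: 15.5
```

Run:
```python
from h import *
snap("wrist","w2")
```

{"name": "arm_command", "arguments": {
  "commands": [
    [0,-0.045,0,0,0,0],
    [0,-0.045,0,0,0,0],
    [0,-0.045,0,0,0,0],
    [0,-0.045,0,0,0,0],
    [0,-0.045,0,0,0,0],
    [0,0,0,0,0,0],
    [0,0,0,0,0,0]
  ]
}}

```text
time: 7.45
tool_pos: [0.6104, -0.2958, 0.269]
orientation: [0.42, -3.113, -0.002]
contact_force: [-0.2, 0.6, -0.9]
gripper_width: 0.0238
grasp_force: 15.5
```

Run:
```python
from h import *
snap("wrist","w3")
```

```text
(no output)
```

View pics/w2.png

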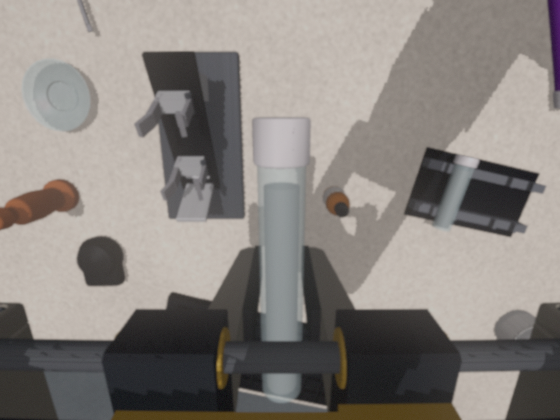

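View pics/w3.png

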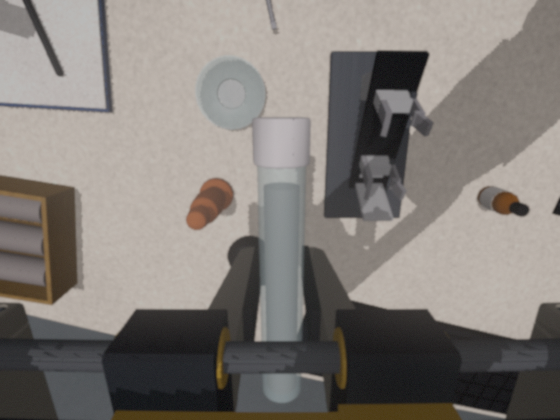

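Both views show the stand with its edges vertical in the picture, so the yaw is nearly right. In w2 the right base edge runs (239,52) to (244,217). In w3 the left edge runs (331,52) to (325,217). The clips are at (175,105)/(185,175) in w2 and (397,105)/(375,170) in w3. I'll enlarge these areas.

Run:
```python
from h import *
np.set_printoptions(precision=4,suppress=True)
a=cv2.imread("pics/w2.png")[70:230,130:260];b=cv2.imread("pics/w3.png")[70:230,315:445]
k=3.0
o=np.hstack([cv2.resize(x,None,fx=k,fy=k,interpolation=cv2.INTER_CUBIC) for x in(a,b)])
o=cv2.convertScaleAbs(o,alpha=1.5,beta=10);cv2.imwrite("pics/crop.png",o)
A=onz(load("w2"),[(239,52),(244,217)],.012);B=onz(load("w3"),[(331,52),(325,217)],.012)
print(A,B,np.linalg.norm(A[0]-A[1]),np.linalg.norm(B[0]-B[1]),np.linalg.norm(A-B,axis=1))
C=(A+B)/2;print(C.mean(0)); d=(C[0]-C[1]);d/=np.linalg.norm(d);print(d,np.degrees(np.arctan2(d[1],d[0])))
# tube foot/cap in hand: predicted
```

```text
[[ 0.4144 -0.1702  0.012 ]
 [ 0.6214 -0.1148  0.012 ]] [[ 0.4445 -0.2773  0.012 ]
 [ 0.6511 -0.2194  0.012 ]] 0.21425850959596052 0.21453900317372138 [0.1112 0.1088]
[ 0.5329 -0.1954  0.012 ]
[-0.9644 -0.2643  0.    ] -164.67235087538793
```

View pics/crop.png

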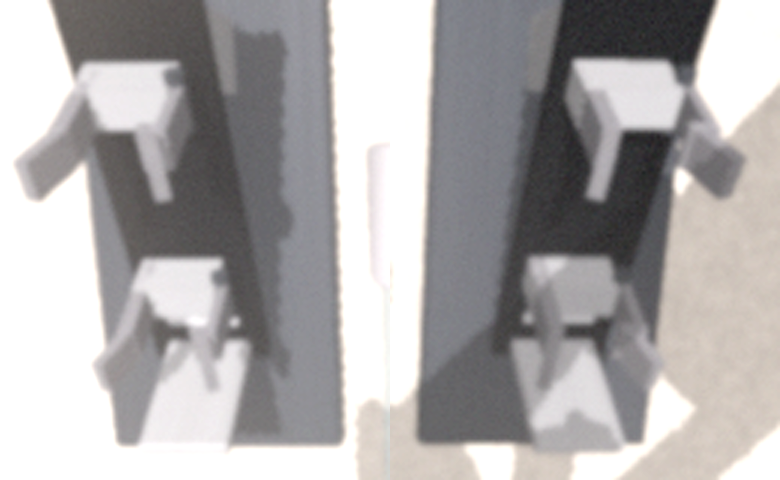

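The enlarged crop shows the foot stop plate as the light trapezoid at the bottom, with top-edge corners near (140,443),(230,450) in the left view and (540,447),(625,440) in the right. The rigid prongs are on the left and the hinged jaws on the right of each clip. I'll triangulate the corners.

```bash
cat >> h.py <<'E'
def tri(c1,p1,c2,p2):
    o1,v1=ray(c1,[p1]);o2,v2=ray(c2,[p2]);v1=v1[0];v2=v2[0]
    s=np.linalg.lstsq(np.c_[v1,-v2],o2-o1,rcond=None)[0]
    a=o1+s[0]*v1;b=o2+s[1]*v2;return (a+b)/2,np.linalg.norm(a-b)
SX=np.array([-.9644,-.2643,0]);SY=np.array([.2643,-.9644,0]);ZW=np.array([0,0,1.])
SO=np.array([.5329,-.1954,0])
CX=SX*np.cos(np.pi/6)+ZW*.5;CZ=-SX*.5+ZW*np.cos(np.pi/6)
E
python3 - <<'E'
from h import *
np.set_printoptions(precision=4,suppress=True)
c2,c3=load("w2"),load("w3")
L=lambda x,y:(130+(x+.5)/3-.5,70+(y+.5)/3-.5)
Q=lambda x,y:(315+(x-390+.5)/3-.5,70+(y+.5)/3-.5)
O=SO+ZW*.098
for n,a,b in[("stop topL",(140,443),(540,447)),("stop topR",(230,450),(625,440)),("stop botL",(167,340),(512,340)),("stop botR",(250,340),(595,340)),
 ("hi blockL",(82,63),(572,60)),("hi blockR",(168,63),(672,63)),("lo blockL",(140,258),(527,258)),("lo blockR",(220,260),(615,262)),
 ("hi jaw tip",(163,200),(730,195)),("hi prong tip",(30,198),(597,200)),("lo prong tip",(108,388),(545,388)),("lo jaw tip",(212,390),(645,385))]:
    p,e=tri(c2,L(*a),c3,Q(*b));w=p-SO;print(n,p,"err",round(e,4),"stand",[round(float(v),4) for v in(w@SX,w@SY,w[2])],"cradle",[round(float(v),4) for v in((p-O)@CX,(p-O)@SY,(p-O)@CZ)])
K,d,T=c2;m=eyes.camera_info("wrist")["mount"]
for f in("w2",):
    u=ray((K,d,m),[(281.5,118),(281.5,402),(281,300)]);print([u[0]+v*((-.0187-u[0][2])/v[2]) for v in u[1]])
E
```

```text
stop topL [ 0.6189 -0.1901  0.0833] err 0.0026 stand [-0.0843, 0.0176, 0.0833] cradle [-0.0804, 0.0176, 0.0294]
stop topR [ 0.6106 -0.1559  0.0803] err 0.003 stand [-0.0853, -0.0176, 0.0803] cradle [-0.0828, -0.0176, 0.0274]
stop botL [ 0.5894 -0.1997  0.0311] err 0.001 stand [-0.0533, 0.0191, 0.0311] cradle [-0.0796, 0.0191, -0.0313]
stop botR [ 0.5797 -0.1644  0.0312] err 0.0009 stand [-0.0533, -0.0176, 0.0312] cradle [-0.0795, -0.0176, -0.0312]
hi blockL [ 0.4822 -0.2304  0.094 ] err 0.0 stand [0.0581, 0.0203, 0.094] cradle [0.0483, 0.0203, -0.0325]
hi blockR [ 0.4747 -0.1995  0.1015] err 0.0005 stand [0.0572, -0.0115, 0.1015] cradle [0.0513, -0.0115, -0.0256]
lo blockL [ 0.5524 -0.2113  0.0523] err 0.001 stand [-0.0146, 0.0205, 0.0523] cradle [-0.0354, 0.0205, -0.0322]
lo blockR [ 0.5438 -0.1783  0.0584] err 0.0016 stand [-0.015, -0.0136, 0.0584] cradle [-0.0328, -0.0136, -0.0268]
hi jaw tip [ 0.5127 -0.1821  0.1424] err 0.001 stand [0.0159, -0.0182, 0.1424] cradle [0.036, -0.0182, 0.0305]
hi prong tip [ 0.524  -0.2215  0.1424] err 0.0016 stand [0.0155, 0.0228, 0.1424] cradle [0.0356, 0.0228, 0.0307]
lo prong tip [ 0.5933 -0.2015  0.0988] err 0.001 stand [-0.0566, 0.0218, 0.0988] cradle [-0.0486, 0.0218, 0.029]
lo jaw tip [ 0.5835 -0.1644  0.0966] err 0.001 stand [-0.057, -0.0165, 0.0966] cradle [-0.0501, -0.0165, 0.0273]
[array([ 0.0817,  0.0003, -0.0187]), array([-0.0885,  0.0003, -0.0187]), array([-0.0145, -0.    , -0.0187])]
```

```bash
cat >> h.py <<'E'
O=SO+ZW*.098
def tgt(x,y,z,ax=.001,az=.017): # tube origin in cradle -> TCP
    return O+CX*(x-ax)+SY*y+CZ*(z-az)
def cr(st=None,ax=.001,az=.017): # present tube origin in cradle, by TCP
    st=st or bot.state();M=R.from_rotvec(st["orientation"]).as_matrix()
    p=st["tool_pos"]+M@[ax,0,-az]-O;f=st["contact_force"]
    return np.array([p@CX,p@SY,p@CZ]),np.array([f@CX,f@SY,f@CZ])
E
python3 - <<'E'
from h import *
np.set_printoptions(precision=4,suppress=True)
t=tgt(.005,.0005,.09);print(t);s,r=goto(t,CX,-CZ);print(s,r)
print("fig",onz(load("w2"),[(60,195)],.01),onz(load("w3"),[(217,190)],.01))
E
```

```text
[ 0.5649 -0.1872  0.1632]
[0.0151 0.1164 0.1062] [0.0004 0.5231 0.0018]
fig [[ 0.6591 -0.3749  0.01  ]] [[ 0.6536 -0.3765  0.01  ]]
```

{"name": "arm_command", "arguments": {
  "commands": [
    [0.005,0.0388,0.0167,0,0,0],
    [0.005,0.0388,0.0167,0,0,0],
    [0.005,0.0388,0.0167,0,0,0],
    [0,0,0,0,0.1308,0],
    [0,0,0,0,0.1308,0],
    [0,0,0,0,0.1308,0],
    [0,0,0,0,0.1308,0],
    [0,0,0,0,0,0],
    [0,0,0,0,0,0],
    [0,0,0,0,0,0]
  ]
}}

```text
time: 8.75
tool_pos: [0.565, -0.1884, 0.2206]
orientation: [0.351, -2.601, 0.095]
contact_force: [0.3, 1.0, -1.4]
gripper_width: 0.0236
grasp_force: 15.5
```

Run:
```python
from h import *
np.set_printoptions(precision=4,suppress=True)
t=tgt(.005,.0005,.045);s,r=goto(t,CX,-CZ);print(s,r,cr(),bot.state()["qpos"],bot.state()["grasp_force"],bot.state()["contact_force"])
```

```text
[-0.0286  0.0013  0.0946] [-0.0013  0.003   0.0009] (array([0.0339, 0.0017, 0.1395]), array([-1.1805, -0.9101, -0.9344])) [-0.1906  0.5822  1.365  -0.2239  1.6663 -1.9977] 15.518711507320404 [ 0.2948  1.0245 -1.3995]
```

Now approach to z = 45 mm, then photograph to verify alignment.

{"name": "arm_command", "arguments": {
  "commands": [
    [-0.0096,0.0004,0.03,0,0.003,0],
    [-0.0095,0.0004,0.03,0,0,0],
    [-0.0095,0.0005,0.02,0,0,0],
    [0,0,0.0146,0,0,0],
    [0,0,0,0,0,0],
    [0,0,0,0,0,0]
  ]
}}

```text
time: 9.5
tool_pos: [0.5438, -0.1932, 0.1242]
orientation: [0.351, -2.596, 0.095]
contact_force: [-0.1, 0.1, -1.2]
gripper_width: 0.0238
grasp_force: 15.5
```

Run:
```python
from h import *
np.set_printoptions(precision=4,suppress=True)
print(cr(),bot.state()["wrist_torque"])
snap("wrist","w4");im=eyes.get_image("scene")[130:250,170:310];w=cv2.imread("pics/w4.png")
s=cv2.resize(im[:,:,::-1],None,fx=3.5,fy=3.5,interpolation=cv2.INTER_CUBIC)
cv2.imwrite("pics/v4.png",np.hstack([w[0:420,160:440],s[:420]]))
```

```text
(array([0.0045, 0.0008, 0.0452]), array([-0.5464, -0.154 , -1.1132])) [ 0.1821 -0.3059 -0.0186]
```

View pics/v4.png

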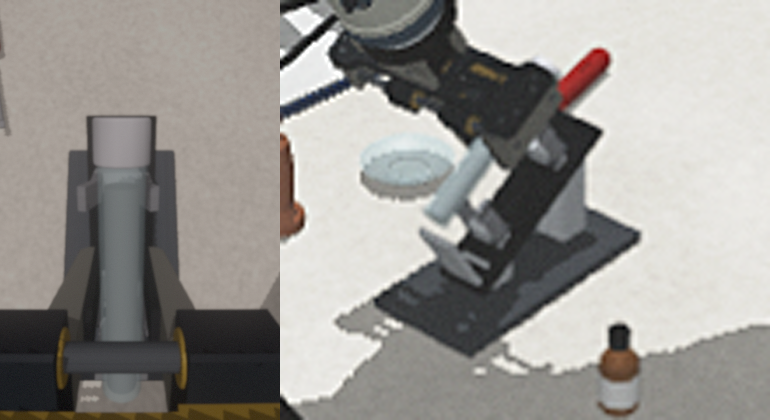

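The tube hangs parallel over both mouths. In the wrist view it is at column 121 of the crop, between prongs at 88 and 155, and in the scene view its foot is just above the stop plate. Next I'll press down in small steps.

{"name": "arm_command", "arguments": {
  "commands": [
    [0,0,0.01,0,0,0],
    [0,0,0.007,0,0,0],
    [0,0,0.005,0,0,0],
    [0,0,0.002,0,0,0],
    [0,0,0,0,0,0]
  ]
}}

```text
time: 10.22
tool_pos: [0.5318, -0.1967, 0.1027]
orientation: [0.351, -2.595, 0.095]
contact_force: [0.8, -3.1, -0.6]
gripper_width: 0.0234
grasp_force: 15.5
```

{"name": "arm_command", "arguments": {
  "commands": [
    [0,0,0.001,0,0,0],
    [0,0,0.001,0,0,0],
    [0,0,0.001,0,0,0],
    [0,0,0,0,0,0]
  ]
}}

```text
time: 10.72
tool_pos: [0.531, -0.1971, 0.1004]
orientation: [0.352, -2.597, 0.096]
contact_force: [4.0, -4.2, 3.1]
gripper_width: 0.0235
grasp_force: 15.5
```

{"name": "arm_command", "arguments": {
  "commands": [
    [0,0,0.001,0,0,0],
    [0,0,0.001,0,0,0],
    [0,0,0,0,0,0]
  ]
}}

```text
time: 11.1
tool_pos: [0.5298, -0.1974, 0.0985]
orientation: [0.352, -2.596, 0.096]
contact_force: [4.1, -3.5, 1.3]
gripper_width: 0.0234
grasp_force: 15.5
```

Run:
```python
from h import *
np.set_printoptions(precision=4,suppress=True)
print(cr(),bot.state()["wrist_torque"],bot.state()["grasp_force"])
```

```text
(array([0.0043, 0.0011, 0.0157]), array([-2.0086,  4.4744,  2.6129])) [-0.5687 -0.5768  0.4266] 15.475131869316101
```

{"name": "arm_command", "arguments": {
  "commands": [
    [0,0,0.001,0,0,0],
    [0,0,0.001,0,0,0],
    [0,0,0.001,0,0,0],
    [0,0,0,0,0,0]
  ]
}}

```text
time: 11.6
tool_pos: [0.5282, -0.1979, 0.0957]
orientation: [0.352, -2.596, 0.096]
contact_force: [3.0, -3.9, 1.4]
gripper_width: 0.0232
grasp_force: 15.5
```

{"name": "arm_command", "arguments": {
  "commands": [
    [0,0,0.001,0,0,0],
    [0,0,0.001,0,0,0],
    [0,0,0.001,0,0,0],
    [0,0,0,0,0,0]
  ]
}}

```text
time: 12.1
tool_pos: [0.5264, -0.1982, 0.0929]
orientation: [0.352, -2.595, 0.096]
contact_force: [1.4, -5.4, -0.5]
gripper_width: 0.0233
grasp_force: 15.5
```

Run:
```python
from h import *
np.set_printoptions(precision=4,suppress=True)
print(cr(),bot.state()["wrist_torque"],bot.state()["grasp_force"])
```

```text
(array([0.0045, 0.001 , 0.0091]), array([-0.2022,  5.5819, -0.5108])) [-0.5303 -0.5653  0.4555] 15.470370501279831
```

{"name": "arm_command", "arguments": {
  "commands": [
    [0,0,0.001,0,0,0],
    [0,0,0.001,0,0,0],
    [0,0,0.001,0,0,0],
    [0,0,0,0,0,0]
  ]
}}

```text
time: 12.6
tool_pos: [0.5246, -0.1983, 0.0902]
orientation: [0.351, -2.595, 0.095]
contact_force: [1.6, -5.5, -2.1]
gripper_width: 0.0235
grasp_force: 15.5
```

{"name": "arm_command", "arguments": {
  "commands": [
    [0,0,0.001,0,0,0],
    [0,0,0.001,0,0,0],
    [0,0,0.001,0,0,0],
    [0,0,0,0,0,0]
  ]
}}

```text
time: 13.1
tool_pos: [0.523, -0.1984, 0.0876]
orientation: [0.351, -2.594, 0.094]
contact_force: [-0.5, -3.4, -2.9]
gripper_width: 0.0237
grasp_force: 15.5
```

Run:
```python
from h import *
np.set_printoptions(precision=4,suppress=True)
print(cr(),bot.state()["wrist_torque"],bot.state()["grasp_force"])
```

```text
(array([0.0047, 0.0003, 0.0028]), array([-0.2991,  3.1312, -3.2193])) [-0.407  -0.5541  0.3155] 15.46924889087677
```

{"name": "arm_command", "arguments": {
  "commands": [
    [0,0,0.001,0,0,0],
    [0,0,0.001,0,0,0],
    [0,0,0,0,0,0]
  ]
}}

```text
time: 13.48
tool_pos: [0.5221, -0.1986, 0.086]
orientation: [0.351, -2.595, 0.094]
contact_force: [-0.4, -3.7, -4.4]
gripper_width: 0.0236
grasp_force: 15.5
```

{"name": "arm_command", "arguments": {
  "commands": [
    [0,0,0.001,0,0,0],
    [0,0,0,0,0,0]
  ]
}}

```text
time: 13.72
tool_pos: [0.5217, -0.1988, 0.0851]
orientation: [0.351, -2.595, 0.094]
contact_force: [0.0, -4.1, -3.2]
gripper_width: 0.0233
grasp_force: 15.5
```

{"name": "arm_command", "arguments": {
  "commands": [
    [0,0,0.001,0,0,0],
    [0,0,0,0,0,0]
  ]
}}

```text
time: 13.98
tool_pos: [0.5216, -0.1988, 0.0849]
orientation: [0.351, -2.595, 0.094]
contact_force: [1.1, -1.0, 3.9]
gripper_width: 0.0233
grasp_force: 15.5
```

Run:
```python
from h import *
np.set_printoptions(precision=4,suppress=True)
print(cr(),bot.state()["wrist_torque"],bot.state()["grasp_force"])
```

```text
(array([ 0.0046,  0.0003, -0.0002]), array([1.2635, 1.2127, 3.7925])) [ 0.0489 -0.0828  0.0261] 15.525401830673218
```

Seat floor reached at z ≈ 0. Now I'll slide down to the stop.

{"name": "arm_command", "arguments": {
  "commands": [
    [-0.001,0,-0.0005,0,0,0],
    [-0.001,0,0,0,0,0],
    [0,0,0,0,0,0]
  ]
}}

```text
time: 14.35
tool_pos: [0.5233, -0.1984, 0.0839]
orientation: [0.351, -2.595, 0.094]
contact_force: [-0.2, 0.1, 4.9]
gripper_width: 0.0234
grasp_force: 15.5
```

{"name": "arm_command", "arguments": {
  "commands": [
    [-0.001,0,0,0,0,0],
    [0,0,0,0,0,0]
  ]
}}

```text
time: 14.6
tool_pos: [0.5243, -0.1982, 0.0834]
orientation: [0.351, -2.595, 0.095]
contact_force: [0.2, 1.2, 4.8]
gripper_width: 0.0234
grasp_force: 15.5
```

{"name": "arm_command", "arguments": {
  "commands": [
    [-0.001,0,0,0,0,0],
    [0,0,0,0,0,0]
  ]
}}

```text
time: 14.85
tool_pos: [0.5251, -0.198, 0.0829]
orientation: [0.351, -2.595, 0.095]
contact_force: [0.8, 0.3, 5.9]
gripper_width: 0.0232
grasp_force: 15.5
```

Run:
```python
from h import *
np.set_printoptions(precision=4,suppress=True)
print(cr(),bot.state()["wrist_torque"],bot.state()["grasp_force"])
```

```text
(array([ 0.0005,  0.0004, -0.0002]), array([ 2.2277, -0.0995,  5.5359])) [ 0.057   0.0365 -0.0344] 15.527841746807098
```

{"name": "arm_command", "arguments": {
  "commands": [
    [-0.001,0,0,0,0,0],
    [0,0,0,0,0,0]
  ]
}}

```text
time: 15.1
tool_pos: [0.5259, -0.1978, 0.0824]
orientation: [0.351, -2.595, 0.095]
contact_force: [1.0, -0.0, 5.6]
gripper_width: 0.0235
grasp_force: 15.5
```

{"name": "arm_command", "arguments": {
  "commands": [
    [-0.001,0,0,0,0,0],
    [0,0,0,0,0,0]
  ]
}}

```text
time: 15.35
tool_pos: [0.5267, -0.1976, 0.0819]
orientation: [0.351, -2.595, 0.095]
contact_force: [0.4, -0.0, 5.0]
gripper_width: 0.0234
grasp_force: 15.5
```

Run:
```python
from h import *
np.set_printoptions(precision=4,suppress=True)
print(cr(),bot.state()["wrist_torque"],bot.state()["grasp_force"])
```

```text
(array([-0.0014,  0.0005, -0.0002]), array([2.1785, 0.151 , 4.539 ])) [-0.0366  0.2429  0.0102] 15.52823156118393
```

{"name": "arm_command", "arguments": {
  "commands": [
    [-0.001,0,0,0,0,0],
    [0,0,0,0,0,0]
  ]
}}

```text
time: 15.6
tool_pos: [0.5267, -0.1976, 0.0819]
orientation: [0.351, -2.593, 0.095]
contact_force: [-2.7, -0.9, 9.0]
gripper_width: 0.0232
grasp_force: 15.5
```

{"name": "arm_command", "arguments": {
  "commands": [
    [-0.001,0,0,0,0,0],
    [0,0,0,0,0,0]
  ]
}}

```text
time: 15.85
tool_pos: [0.5267, -0.1976, 0.0819]
orientation: [0.351, -2.591, 0.095]
contact_force: [-5.3, -1.8, 12.3]
gripper_width: 0.0234
grasp_force: 15.5
```

Run:
```python
from h import *
np.set_printoptions(precision=4,suppress=True)
print(cr(),bot.state()["wrist_torque"],bot.state()["grasp_force"])
snap("wrist","w5")
```

```text
(array([-0.0015,  0.0004, -0.0002]), array([10.9551,  0.3664,  7.8611])) [-0.371   1.6024  0.0101] 15.53590178489685
```

Stop contact is felt (Fx 11 N). I'll relieve the load, then open and retract.

{"name": "arm_command", "arguments": {
  "commands": [
    [0.002,0,-0.0008,0,0,0],
    [0,0,0,0,0,0],
    [0,0,0,0,0,0]
  ]
}}

```text
time: 16.27
tool_pos: [0.5267, -0.1975, 0.0821]
orientation: [0.351, -2.594, 0.094]
contact_force: [-0.5, -1.9, -1.3]
gripper_width: 0.0234
grasp_force: 15.5
```

{"name": "arm_command", "arguments": {
  "commands": [
    [0,0,0,0,0,0],
    [0,0,0,0,0,0],
    [0,0,0,0,0,0],
    [0,0,0,0,0,0],
    [0,0,0,0,0,0]
  ],
  "jaw": 0.05
}}

```text
time: 16.9
tool_pos: [0.527, -0.1975, 0.0825]
orientation: [0.352, -2.595, 0.095]
contact_force: [-0.5, 1.0, 1.2]
gripper_width: 0.0498
grasp_force: 0.0
```

{"name": "arm_command", "arguments": {
  "commands": [
    [0,0,-0.01,0,0,0],
    [0,0,-0.02,0,0,0],
    [0,0,-0.03,0,0,0],
    [0,0,-0.04,0,0,0],
    [0,0,-0.04,0,0,0],
    [0,0,-0.02,0,0,0],
    [0,0,0,0,0,0],
    [0,0,0,0,0,0]
  ]
}}

```text
time: 17.9
tool_pos: [0.6038, -0.1761, 0.2201]
orientation: [0.351, -2.594, 0.094]
contact_force: [0.3, 0.4, 0.1]
gripper_width: 0.0501
grasp_force: 0.0
```

Run:
```python
from h import *
np.set_printoptions(precision=4,suppress=True)
w,c=snap("wrist","w6");print(bot.state()["contact_force"])
# expected seated tube ends/cradle points in the view
for n,p in[("cap end",(.08,0,0)),("foot",(-.08,0,0)),("cap top rim",(.08,0,.014)),("stop top",(-.08,0,.03))]: print(n,proj(c,O+CX*p[0]+SY*p[1]+CZ*p[2]))
im=eyes.get_image("scene")[130:250,190:290]
s=cv2.resize(im[:,:,::-1],None,fx=3.5,fy=3.5,interpolation=cv2.INTER_CUBIC)
cv2.imwrite("pics/v6.png",np.hstack([w[0:420,70:490,::-1],s[:420]]))
```

```text
[ 0.1712  0.1275 -0.6651]
cap end [[281.3461 113.6148]]
foot [[281.1266 265.8637]]
cap top rim [[281.3492 113.6669]]
stop top [[281.1127 279.702 ]]
```

View pics/v6.png

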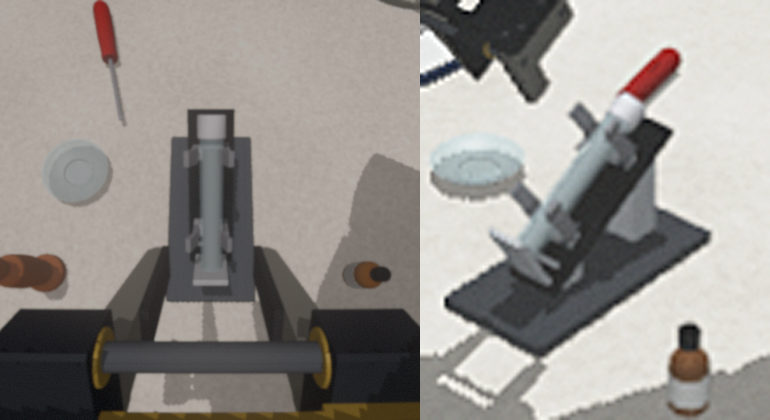

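The wrist view shows the tube in both clips with its cap end at about (281,114) in the full picture, where a seated tube should appear (113.6). The foot is at the stop plate at about row 265, and everything else looks untouched.

```bash
python3 -c "
from station import job
print(job.sign_off())"
```

```text
the job is handed in; nothing more can be done
None
```

I pressed the long tube into the holder, cap end uppermost. By feel and camera check it is past both clips with its foot against the stop. I handed the job in at about 18 s and no verdict came back.

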